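# Bleed sequence on the key carrier

### The arm

A 6-joint arm with a two-finger parallel gripper is mounted at the origin on a cart in front of the work surface, level with it; the furniture and walls round the work are solid. World frame = base frame: x ahead of the robot, y to its left, z up, the work surface at z = 0. Lengths are in m, angles in degrees, forces in N, time in s.
With the tool pointing down it reaches from about 0.4 to 0.925 m from the base axis. Payload 3.4 kg.
Tool frame: the origin (TCP) lies midway between the tips of the shut fingers; the grasp point (between the pads) lies 19 mm behind it; z points along the fingers, y is the line along which they close (so a half turn about z gives the same grasp; the last joint's range is limited). The gripper opens to 85 mm and grips with 20 to 120 N. Pads are 22 mm wide; open, the fingers measure 114 mm over their backs; the gripper's body (76 mm by 85 mm) begins 54 mm behind the grasp point. The pads swing forward as they close: fully open they stand 13 mm farther back than shut.
Start: joints at [-72.909, 17.578, 86.31, -0, 76.112, -4.211], TCP at [0.209, -0.536, 0.231] pointing down, gripper open.
Joint ranges: [-179.03, 179.03], [-60, 130.46], [8.19, 133.38], [-81.62, 261.62], [5.75, 156.47], [-153.77, 153.77]. Speed limits (degrees/s): [147.25, 147.25, 180, 180, 180, 180].

### API

Orientations are given as a 3x3 rotation matrix whose columns are the frame's x, y, z axes.
In Python, from bench import status, cams, manip gives the robot as it stands.
- The arm moves only by the tool jog_arm, never from a script. Its argument "commands" is a list of rows, each a list of 3 entries, a list of its own where there are three numbers: the shift along the world's x, y, z in units of 40 mm (1.0 is 40 mm), then the turn, a rotation vector about the world's x, y, z in degrees, then the opening, from 0 (shut) to 1 (fully open). A call has 1 to 5 rows; each row shifts and turns the commanded pose from where the row before left it; what a row does not reach is not made up. A row lasts 1/12 s, in which the tool goes at most 41.7 mm and 7.16 degrees, less where a joint would pass 70% of its speed; a pose out of reach is approached as far as the arm can. A call is refused whole if a number of a shift passes 1 or a number of a turn 7.16, either way. A call with a gripper value outside its range is refused whole. The fingers move at their own pace and stop on an object; "grip_force" is the grip in N (left out, the last holds). Time passes only in rows, so rows that do not move let the fingers close. It gives the time, the measured TCP pose, the force, the opening and the grip force at its end, in the units of the state.
- status.sense(): the state, without advancing time (a new reading comes with each control period).
- cams.grab_frame(name): name is "side" or "top" or "wrist"; returns a dict with "frame" (420x560x3 uint8, blue, green, red), "camera_matrix" (3x3 intrinsics, pixels), "k1" (the pictures are not rectified: a ray, as slopes to the right and down, at radius r is drawn at 1 + k1 r^2 times it, then the intrinsics apply), "T" (4x4, takes a point from camera to world coordinates). Camera axes: x right, y down, z forward; pixel columns grow to the right and rows downward; lengths in m; the calibration is good to about 2 mm. A picture is of the moment at which its call begins. There is no depth.
- manip.finish_job(): hands the job in; it is judged then, once.
The state is a dict: "time": time; "qpos": joint angles; "qvel": joint speeds; "effort": joint torques, N m; "tool_pos": TCP position; "eef_rot": TCP orientation; "ft_force": force on the tool from outside, world axes, zero at the start; "ft_torque": the same for the moment, N m; "finger_gap": finger opening in m; "gripper_force": force on a finger pad.
Only numpy, scipy, OpenCV 4.12 (cv2) and the standard library are available. Lean on these libraries where they do the work, as an engineer would, in place of code of your own. Each camera call takes 0.05 s, during which the arm holds its last target. There are 200 camera calls.

### The job

With the tips of the closed fingers, bleed the manifold from the key carrier: press the narrow bar-shaped key fully down, then the square key fully down (both stay down), and then press the wide round mushroom key fully down and keep it pressed: the program finishes while still holding it down with the fingers. Do not press the thin round pin key, do not lift any key unit out of its bay, and leave the things lying around where they are.

Things in the scene. Friction and masses are not known exactly. Their poses are not given: they have to be found in the camera images.
- carrier: aluminium tray with four bays in a row, fixed to the worktop, 76 x 334 mm with its end ears, walls 26 mm high; origin at the centre of its underside, on the worktop; its y axis runs along the row of bays, z up. Bay centres lie at y = -111, -37, +37 and +111 mm; each bay holds one key unit, and which unit is in which bay varies
- unit_bar: grey key unit, a box 64 x 67 x 44 high (about 0.25 kg) standing loose in a bay with 1.5 mm play, turned like the carrier; it carries the key whose cap is a narrow bar 50 long by 14 wide (the long side across the carrier), black, in the middle of its top. Origin at the centre of its underside, 8 mm above the worktop
- bar_top (a point): centre of the top face of the bar key's cap (a narrow bar 50 long by 14 wide (the long side across the carrier)); 68 mm above the worktop with the key up, 60 mm with it fully down. It moves with the key
- key_bar (a joint): travel of the bar key, m: 0 up, 0.008 fully down; it stays where it is pushed: moving it takes about 2.5 N and it does not come back up. With the key fully down its cap still stands 8 mm above its unit
- unit_square: grey key unit, a box 64 x 67 x 44 high (about 0.25 kg) standing loose in a bay with 1.5 mm play, turned like the carrier; it carries the key whose cap is a square 30 x 30, black, in the middle of its top. Origin at the centre of its underside, 8 mm above the worktop
- square_top (a point): centre of the top face of the square key's cap (a square 30 x 30); 68 mm above the worktop with the key up, 60 mm with it fully down. It moves with the key
- key_square (a joint): travel of the square key, m: 0 up, 0.008 fully down; it stays where it is pushed: moving it takes about 2.5 N and it does not come back up. With the key fully down its cap still stands 8 mm above its unit
- unit_round: grey key unit, a box 64 x 67 x 44 high (about 0.25 kg) standing loose in a bay with 1.5 mm play, turned like the carrier; it carries the key whose cap is a wide flat mushroom disc, 42 dia on a thinner neck, black, in the middle of its top. Origin at the centre of its underside, 8 mm above the worktop
- round_top (a point): centre of the top face of the round key's cap (a wide flat mushroom disc, 42 dia on a thinner neck); 68 mm above the worktop with the key up, 60 mm with it fully down. It moves with the key
- key_round (a joint): travel of the round key, m: 0 up, 0.008 fully down; spring return: about 1.5 N to start and 4 N fully down; it comes back up when let go. With the key fully down its cap still stands 8 mm above its unit
- unit_small: grey key unit, a box 64 x 67 x 44 high (about 0.25 kg) standing loose in a bay with 1.5 mm play, turned like the carrier; it carries the key whose cap is a thin round pin, 16 dia, black, in the middle of its top. Origin at the centre of its underside, 8 mm above the worktop
- small_top (a point): centre of the top face of the small key's cap (a thin round pin, 16 dia); 68 mm above the worktop with the key up, 60 mm with it fully down. It moves with the key
- key_small (a joint): travel of the small key, m: 0 up, 0.008 fully down; spring return: about 1.5 N to start and 4 N fully down; it comes back up when let go. With the key fully down its cap still stands 8 mm above its unit
- adapter_c: bystander, loose: brass threaded adapter standing upright, about 26 x 30 x 50 high, close behind the carrier; origin at the centre of its underside
- plug_hex: bystander, loose: small brass hexagon plug, 22 high, close in front of the carrier; origin at the centre of its underside
- eraser: bystander, loose: eraser in a sleeve, 21 x 42 x 13 high, close in front of the carrier; origin at the centre of its underside
- calculator: bystander, loose: pocket calculator lying flat, 128 x 78 x 14 high, off to the left; origin at the centre of its underside
- gauge_black: bystander, loose: white-faced dial gauge in a black case, lying on its back, 168 x 138 x 47 high, off to the right; origin at the centre of its underside
- weight_100: bystander, loose: small steel knob weight, 26 dia x 43 high, off to the left; origin at the centre of its underside
There are look-alikes about, which are no part of the job. Leave any blue or green look-alike of the unit_square alone.

How it is judged (in metres and radians):
On the way, in this order (a step that is already met when the one before it is completed fails the run):
1. the bar key is pressed fully down by the fingers, the square key still up (value of joint key_bar above 0.0062 m and value of joint key_square below 0.003 m and contact force between the fingers and unit_bar above 0.3 N), for 0.05 s.
2. the square key is pressed fully down by the fingers as well, the mushroom key still up (value of joint each of key_bar, key_square above 0.0062 m and value of joint key_round below 0.003 m and contact force between the fingers and unit_square above 0.3 N), for 0.05 s.
3. the mushroom key is held fully down by the fingers (value of joint each of key_bar, key_square, key_round above 0.0062 m and value of joint key_small below 0.002 m and contact force between the fingers and unit_round above 1 N), for 0.3 s.
At the end, for the whole second after the job is handed in: the bar and square keys are down and the mushroom key is held down by the fingers with more than 1 N (each at least 6.2 of its 8 mm), the pin key is up (under 2 mm), all units sit in their bays (all of step 3 and height (world z) of each of unit_bar, unit_square, unit_round, unit_small below 0.014 m); the arm keeps its last pose, push and grip.
It fails at once if the square key is pressed before the bar key is down (value of joint key_square above 0.003 m and value of joint key_bar below 0.005 m).
It fails at once if the mushroom key is pressed before the bar and square keys are down (value of joint key_round above 0.003 m and value of joint any of key_square, key_bar below 0.005 m).
It fails at once if the thin pin key is pressed (value of joint key_small above 0.003 m).
It fails at once if a key unit is lifted (height (world z) of any of unit_bar, unit_square, unit_round, unit_small above 0.02 m).
It fails at once if a bystander is moved by more than 20 mm (distance of any of adapter_c, plug_hex, eraser, calculator, gauge_black, weight_100 from where it was at the start of the episode above 0.02 m).
It also fails if it takes over 42 s, if anything falls off the work surface, if the arm or the gripper's body presses on something with over 40 N, if the wrist force passes 120 N, or if a joint passes its speed limit or range.

## Working session

There is one attempt and no reset: what is moved stays moved. The work goes in short steps, Python scripts to look and compute and a tool call to move; the robot and the scene stay as the last step left them, time stands still between calls to the robot, and variables do not carry over. Pictures are saved under pics/ and viewed, at most 10 in all, crops included, and the job is handed in when it is done.

Besides the shell and the picture viewer there is one more tool, called after "Call:" in YAML: its name, and indented under it one key for each argument. jog_arm: Moves the arm, as the interface text tells. Its arguments: {"type":"object","properties":{"commands":{"type":"array"},"grip_force":{"type":"number"}},"required":["commands"]}

```bash
mkdir -p pics; cat > h.py <<'E'
import numpy as np, cv2
from bench import status, cams
def grab(n):
    f=cams.grab_frame(n); return f
def ray(f,u,v):
    K=np.array(f["camera_matrix"]);d=np.array([f["k1"],0,0,0,0],float)
    x=((u-K[0,2])/K[0,0],(v-K[1,2])/K[1,1]); r=np.hypot(*x); s=r
    for _ in range(50): s=r/(1+f["k1"]*s*s)
    k=s/r if r else 1
    T=np.array(f["T"]); return T[:3,3],T[:3,:3]@np.array([x[0]*k,x[1]*k,1])
def plane(f,u,v,z):
    o,d=ray(f,u,v); return o+d*(z-o[2])/d[2]
E
python3 - <<'E'
from h import *
import pickle
F={n:grab(n) for n in("top","side")}
pickle.dump(F,open("F.pkl","wb"))
for n in F: cv2.imwrite(f"pics/{n}1.png",F[n]["frame"]); print(n,np.round(F[n]["T"],3).tolist())
s=status.sense();print(s["time"],s["tool_pos"],s["eef_rot"],s["finger_gap"])
E
```

```text
top [[-0.02, -0.996, 0.083, 0.396], [-1.0, 0.02, 0.008, -0.004], [-0.01, -0.083, -0.996, 1.466], [0.0, 0.0, 0.0, 1.0]]
side [[-0.826, -0.277, 0.492, -0.117], [-0.564, 0.381, -0.733, 0.942], [0.016, -0.882, -0.47, 0.672], [0.0, 0.0, 0.0, 1.0]]
0.1 [ 0.20867245 -0.53512784  0.23046809] [[ 9.31686974e-01  3.63261752e-01 -5.30184153e-04]
 [ 3.63262107e-01 -9.31685289e-01  1.77886243e-03]
 [ 1.52227909e-04 -1.84993877e-03 -9.99998277e-01]] 0.08578604103728461
```

View pics/top1.png

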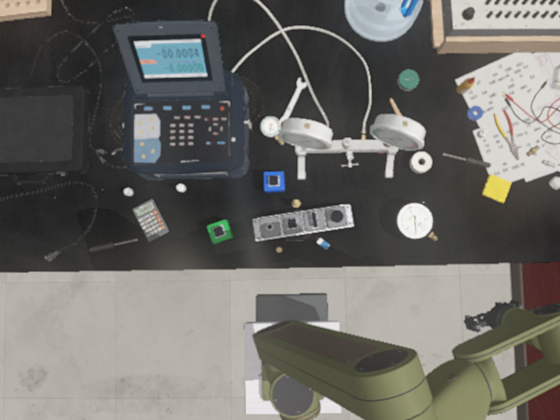

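View pics/side1.png

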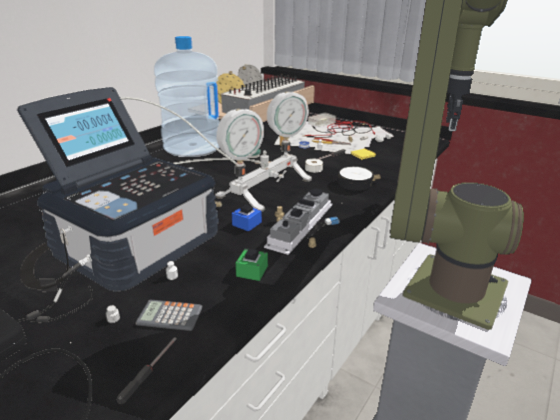

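```bash
python3 - <<'E'
from h import *
import pickle
F=pickle.load(open("F.pkl","rb")); f=F["top"]; im=f["frame"]
a=cv2.resize(im[160:260,200:360],None,fx=5,fy=5,interpolation=cv2.INTER_CUBIC)
cv2.imwrite("pics/crop1.png",a)
g=cv2.cvtColor(im,cv2.COLOR_BGR2GRAY); m=np.zeros_like(g); R=(slice(198,248),slice(246,362))
m[R]=(g[R]>75)*255
m=cv2.morphologyEx(m,cv2.MORPH_CLOSE,np.ones((9,9)))
c=max(cv2.findContours(m,0,2)[0],key=cv2.contourArea)
r=cv2.minAreaRect(c);b=cv2.boxPoints(r);print(r)
P=np.array([plane(f,u,v,.026) for u,v in b]);print(P.round(3));print(P.mean(0),[np.linalg.norm(P[i]-P[i-1]) for i in range(4)])
for n,u,v in(("pin",268,227),("sq",291,223),("bar",313,219),("round",337,216)):print(n,plane(f,u,v,.068).round(3))
E
```

```text
((303.0, 223.0), (48.0, 102.0), 90.0)
[[ 0.564  0.124  0.026]
 [ 0.557 -0.218  0.026]
 [ 0.397 -0.213  0.026]
 [ 0.404  0.126  0.026]]
[ 0.48053894 -0.0454259   0.026     ] [np.float64(0.1606306899035594), np.float64(0.3420307520133702), np.float64(0.16039058112629456), np.float64(0.33895790973722684)]
pin [0.467 0.069 0.068]
sq [ 0.479 -0.005  0.068]
bar [ 0.49  -0.077  0.068]
round [ 0.498 -0.155  0.068]
```

View pics/crop1.png

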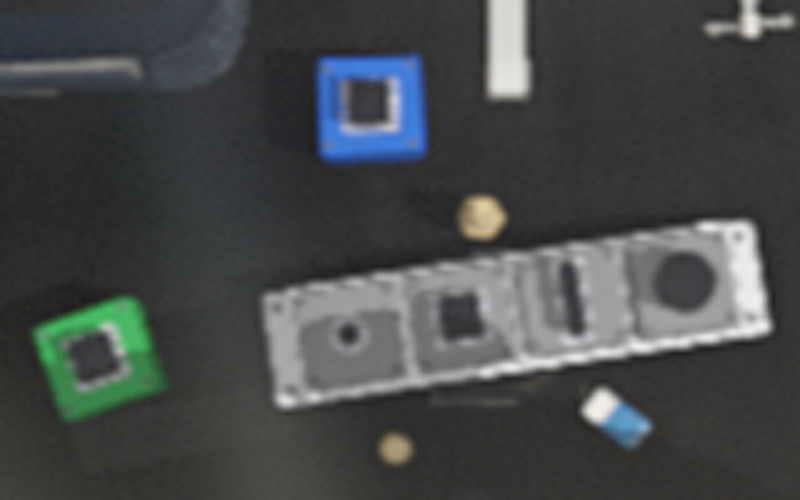

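```bash
python3 - <<'E'
from h import *
import pickle
f=pickle.load(open("F.pkl","rb"))["top"]
P=np.array([plane(f,200+u/5-.4,160+v/5-.4,.068)[:2] for u,v in((348,333),(461,316),(572,298),(683,280))])
print(P.round(4),np.linalg.norm(np.diff(P,axis=0),axis=1))
c=P.mean(0);d=np.linalg.svd(P-c)[2][0];d*=-np.sign(d[1])
Q=c+np.outer([-.111,-.037,.037,.111],d);print(Q.round(4),np.degrees(np.arctan2(d[0],-d[1])))
t=np.array([.2087,-.5351]);print("bar shift units",(Q[2]-t)/.04)
E
```

```text
[[ 0.4696  0.0654]
 [ 0.4791 -0.0081]
 [ 0.4894 -0.0802]
 [ 0.4996 -0.1525]] [0.07404026 0.07289272 0.07297869]
[[ 0.4692  0.0661]
 [ 0.4794 -0.0072]
 [ 0.4895 -0.0805]
 [ 0.4996 -0.1538]] 7.85906815268169
bar shift units [ 7.01924842 11.36500416]
```

Call:
jog_arm:
  commands:
    - [[0,0,0],[0,0,0],0]
    - [[0.2,0.7,0],[0,0,0],0]
    - [[0.4,0.8,0],[0,0,0],0]
    - [[0.5,0.8,0],[0,0,0],0]
    - [[0.5,0.8,0],[0,0,0],0]
  grip_force: 60

```text
time: 0.52
tool_pos: [0.2729, -0.4104, 0.2309]
eef_rot: [[0.932, 0.362, -0.0], [0.362, -0.932, 0.001], [0.0, -0.001, -1.0]]
ft_force: [0.5, -0.2, 0.2]
finger_gap: 0.0252
gripper_force: 0.0
```

Call:
jog_arm:
  commands:
    - [[0.5,0.8,0],[0,0,0],0]
    - [[0.5,0.8,0],[0,0,0],0]
    - [[0.5,0.8,0],[0,0,0],0]
    - [[0.5,0.8,0],[0,0,0],0]
    - [[0.5,0.8,0],[0,0,0],0]

```text
time: 0.93
tool_pos: [0.3733, -0.25, 0.2313]
eef_rot: [[0.932, 0.363, 0.0], [0.363, -0.932, 0.0], [0.0, -0.0, -1.0]]
ft_force: [-0.6, -0.5, 0.6]
finger_gap: -0.0001
gripper_force: 0.0
```

Call:
jog_arm:
  commands:
    - [[0.6,0.8,0],[0,0,0],0]
    - [[0.6,0.8,-0.2],[0,0,0],0]
    - [[0.6,0.8,-0.4],[0,0,0],0]
    - [[0.6,0.8,-0.6],[0,0,0],0]
    - [[0.5,0.8,-0.6],[0,0,0],0]

```text
time: 1.35
tool_pos: [0.4863, -0.097, 0.1641]
eef_rot: [[0.932, 0.364, 0.003], [0.364, -0.932, -0.001], [0.003, 0.002, -1.0]]
ft_force: [0.6, -0.9, -0.6]
finger_gap: 0.0002
gripper_force: 0.0
```

Call:
jog_arm:
  commands:
    - [[0,0.26,-0.5],[0,0,0],0]
    - [[0,0,0],[0,0,0],0]
    - [[0,0,0],[0,0,0],0]

```text
time: 1.6
tool_pos: [0.4829, -0.0872, 0.1429]
eef_rot: [[0.931, 0.365, -0.004], [0.365, -0.931, 0.001], [-0.003, -0.002, -1.0]]
ft_force: [1.0, -0.1, -0.6]
finger_gap: 0.0004
gripper_force: 0.0
```

```bash
python3 - <<'E'
from h import *
import pickle
f=grab("wrist");g=grab("side");pickle.dump((f,g),open("W.pkl","wb"))
s=cv2.resize(g["frame"][150:270,230:350],(420,420),interpolation=cv2.INTER_CUBIC)
cv2.imwrite("pics/w1.png",cv2.resize(np.hstack([f["frame"],s]),(800,343)))
print(status.sense()["tool_pos"],np.round(f["T"],3).tolist())
E
```

```text
[ 0.48448384 -0.08885466  0.14482851] [[0.367, -0.88, -0.302, 0.561], [-0.93, -0.347, -0.117, -0.058], [-0.001, 0.324, -0.946, 0.285], [0.0, 0.0, 0.0, 1.0]]
```

View pics/w1.png

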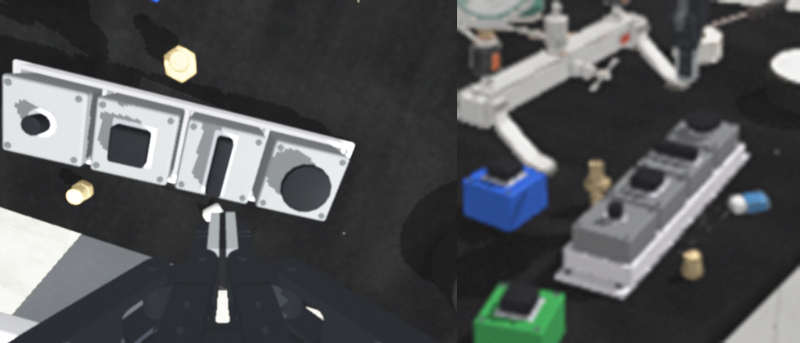

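Wrist view: left to right pin (35,123), square (130,145), bar (222,165), mushroom (306,189) in the unit row; the blue and green look-alikes stand outside the carrier. I'll refine from this view.

```bash
python3 - <<'E'
from h import *
import pickle
f,_=pickle.load(open("W.pkl","rb"))
g=cv2.cvtColor(f["frame"],cv2.COLOR_BGR2GRAY)
m=((g<65)*255).astype(np.uint8)
m=cv2.morphologyEx(m,cv2.MORPH_OPEN,np.ones((3,3)))
n,l,s,c=cv2.connectedComponentsWithStats(m)
for i in range(1,n):
    if 200<s[i,4]<6000 and 80<c[i][1]<270 and c[i][0]<450:
        r=cv2.minAreaRect(np.argwhere(l==i)[:,::-1].astype(np.float32))
        print(s[i],c[i].round(1),np.round(r[0],1),np.round(r[1],1),r[2],plane(f,*r[0],.066).round(4))
E
```

```text
[ 27 140  33  24 621] [ 43.  151.6] [ 43.1 151.7] [22.3 32.3] 75.96376037597656 [0.4715 0.0616 0.066 ]
[ 133  153   51   51 2090] [157.2 177.8] [156.8 177.8] [48.8 45.5] 11.309932708740234 [ 0.4814 -0.0093  0.066 ]
[344 202  49  51 833] [359.5 222.3] [363.4 221.2] [29.9 57.7] 38.1572265625 [ 0.5031 -0.1452  0.066 ]
```

Call:
jog_arm:
  commands:
    - [[0.12,0.2,-0.5],[0,0,0],0]
    - [[0,0,-0.5],[0,0,0],0]
    - [[0,0,-0.4],[0,0,0],0]
    - [[0,0,0],[0,0,0],0]
    - [[0,0,0],[0,0,0],0]

```text
time: 2.12
tool_pos: [0.4889, -0.0812, 0.0887]
eef_rot: [[0.932, 0.362, 0.0], [0.362, -0.932, -0.0], [0.0, 0.0, -1.0]]
ft_force: [0.2, -0.4, 0.4]
finger_gap: -0.0004
gripper_force: 0.0
```

On the mark over the bar. Press.

Call:
jog_arm:
  commands:
    - [[0,0,-0.3],[0,0,0],0]
    - [[0,0,-0.2],[0,0,0],0]
    - [[0,0,-0.15],[0,0,0],0]
    - [[0,0,-0.1],[0,0,0],0]
    - [[0,0,0],[0,0,0],0]

```text
time: 2.53
tool_pos: [0.4902, -0.081, 0.06]
eef_rot: [[0.932, 0.363, 0.003], [0.363, -0.932, -0.001], [0.002, 0.002, -1.0]]
ft_force: [-2.1, -0.9, 12.6]
finger_gap: -0.0001
gripper_force: 6.4
```

Call:
jog_arm:
  commands:
    - [[0,0,-0.03],[0,0,0],0]
    - [[0,0,0],[0,0,0],0]
    - [[0,0,0],[0,0,0],0]

```text
time: 2.78
tool_pos: [0.4903, -0.081, 0.0598]
eef_rot: [[0.932, 0.364, 0.004], [0.364, -0.932, -0.002], [0.003, 0.003, -1.0]]
ft_force: [-4.0, -2.0, 21.6]
finger_gap: -0.0005
gripper_force: 10.9
```

Call:
jog_arm:
  commands:
    - [[0,0,0.5],[0,0,0],0]
    - [[0,0,0.5],[0,0,0],0]
    - [[-0.13,0.9,0],[0,0,0],0]
    - [[-0.13,0.93,0],[0,0,0],0]
    - [[0,0,0],[0,0,0],0]

```text
time: 3.2
tool_pos: [0.4767, -0.0023, 0.0975]
eef_rot: [[0.931, 0.365, -0.001], [0.365, -0.931, 0.003], [-0.0, -0.003, -1.0]]
ft_force: [-0.8, 0.0, -0.3]
finger_gap: -0.0
gripper_force: 0.0
```

Call:
jog_arm:
  commands:
    - [[0,0,0],[0,0,0],0]
    - [[0,0,0],[0,0,0],0]

```text
time: 3.37
tool_pos: [0.4788, -0.0068, 0.0971]
eef_rot: [[0.931, 0.365, 0.001], [0.365, -0.931, -0.001], [0.0, 0.001, -1.0]]
ft_force: [0.9, -0.5, -0.2]
finger_gap: -0.0003
gripper_force: 0.0
```

Call:
jog_arm:
  commands:
    - [[0,0,-0.4],[0,0,0],0]
    - [[0,0,-0.25],[0,0,0],0]
    - [[0,0,-0.2],[0,0,0],0]
    - [[0,0,-0.12],[0,0,0],0]
    - [[0,0,-0.03],[0,0,0],0]

```text
time: 3.78
tool_pos: [0.4792, -0.0079, 0.0596]
eef_rot: [[0.932, 0.362, 0.001], [0.362, -0.932, -0.001], [0.001, 0.001, -1.0]]
ft_force: [-9.7, 0.1, 45.7]
finger_gap: -0.0002
gripper_force: 22.4
```

Call:
jog_arm:
  commands:
    - [[0,0,0],[0,0,0],0]
    - [[0,0,0],[0,0,0],0]

```text
time: 3.95
tool_pos: [0.4791, -0.0079, 0.0597]
eef_rot: [[0.932, 0.362, 0.002], [0.362, -0.932, -0.001], [0.002, 0.001, -1.0]]
ft_force: [-7.5, -1.2, 30.7]
finger_gap: -0.0001
gripper_force: 15.0
```

Call:
jog_arm:
  commands:
    - [[0,0,0.5],[0,0,0],0]
    - [[0,0,0.5],[0,0,0],0]
    - [[0.1,-0.7,0.1],[0,0,0],0]
    - [[0.1,-0.8,0],[0,0,0],0]
    - [[0.1,-0.8,0],[0,0,0],0]

```text
time: 4.37
tool_pos: [0.4913, -0.1003, 0.1017]
eef_rot: [[0.931, 0.364, 0.002], [0.364, -0.931, -0.001], [0.001, 0.001, -1.0]]
ft_force: [1.3, 0.3, -0.1]
finger_gap: -0.0001
gripper_force: 0.0
```

Call:
jog_arm:
  commands:
    - [[0.1,-0.8,0],[0,0,0],0]
    - [[0.1,-0.52,0],[0,0,0],0]
    - [[0,0,0],[0,0,0],0]
    - [[0,0,0],[0,0,0],0]
    - [[0,0,0],[0,0,0],0]

```text
time: 4.78
tool_pos: [0.4978, -0.1516, 0.1004]
eef_rot: [[0.932, 0.362, -0.001], [0.362, -0.932, 0.001], [-0.001, -0.001, -1.0]]
ft_force: [-0.1, 0.2, 0.3]
finger_gap: 0.0002
gripper_force: 0.0
```

```bash
python3 - <<'E'
from h import *
g=grab("side");f=grab("wrist")
cv2.imwrite("pics/s2.png",np.hstack([cv2.resize(g["frame"][180:260,255:340],(400,376),interpolation=cv2.INTER_CUBIC),cv2.resize(f["frame"],(400,376))]))
print(status.sense()["tool_pos"])
E
```

```text
[ 0.49779459 -0.15066249  0.10055591]
```

View pics/s2.png

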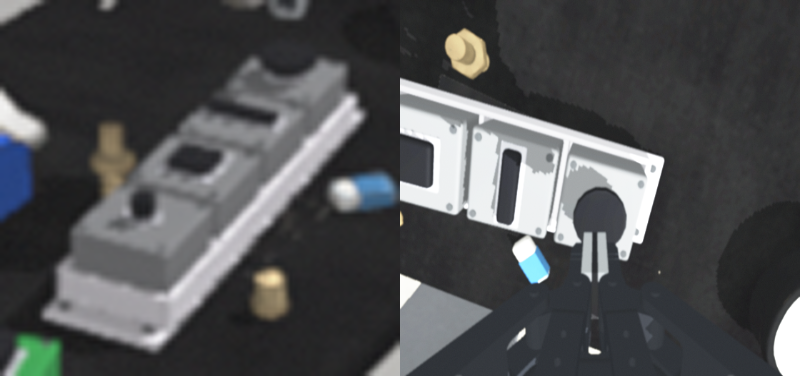

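The square cap (195,158) and bar cap (245,112) now sit low, the pin (143,205) is still up, and the fingertips (595,235) are above the mushroom (600,215). Next I press the mushroom.

Call:
jog_arm:
  commands:
    - [[0.04,-0.05,-0.4],[0,0,0],0]
    - [[0,0,-0.3],[0,0,0],0]
    - [[0,0,-0.2],[0,0,0],0]
    - [[0,0,-0.12],[0,0,0],0]
    - [[0,0,-0.05],[0,0,0],0]

```text
time: 5.3
tool_pos: [0.4999, -0.1524, 0.0596]
eef_rot: [[0.931, 0.364, -0.001], [0.364, -0.931, 0.001], [-0.0, -0.001, -1.0]]
ft_force: [-7.5, 2.9, 32.6]
finger_gap: -0.0001
gripper_force: 15.9
```

Call:
jog_arm:
  commands:
    - [[0,0,0],[0,0,0],0]
    - [[0,0,0],[0,0,0],0]
    - [[0,0,0],[0,0,0],0]
    - [[0,0,0],[0,0,0],0]
    - [[0,0,0],[0,0,0],0]

```text
time: 5.72
tool_pos: [0.4998, -0.1524, 0.0599]
eef_rot: [[0.931, 0.364, 0.0], [0.364, -0.931, 0.001], [0.0, -0.0, -1.0]]
ft_force: [-2.7, 2.1, 15.0]
finger_gap: -0.0002
gripper_force: 7.5
```

Call:
jog_arm:
  commands:
    - [[0,0,-0.02],[0,0,0],0]
    - [[0,0,0],[0,0,0],0]
    - [[0,0,0],[0,0,0],0]
    - [[0,0,0],[0,0,0],0]
    - [[0,0,0],[0,0,0],0]

```text
time: 6.13
tool_pos: [0.4998, -0.1524, 0.0597]
eef_rot: [[0.931, 0.364, 0.001], [0.364, -0.931, 0.0], [0.001, -0.0, -1.0]]
ft_force: [-5.0, 3.0, 20.3]
finger_gap: -0.0003
gripper_force: 10.4
```

Call:
jog_arm:
  commands:
    - [[0,0,0],[0,0,0],0]
    - [[0,0,0],[0,0,0],0]
    - [[0,0,0],[0,0,0],0]
    - [[0,0,0],[0,0,0],0]
    - [[0,0,0],[0,0,0],0]

```text
time: 6.55
tool_pos: [0.4998, -0.1524, 0.0597]
eef_rot: [[0.931, 0.364, 0.001], [0.364, -0.931, 0.0], [0.001, -0.0, -1.0]]
ft_force: [-4.5, 3.5, 21.2]
finger_gap: 0.0001
gripper_force: 10.4
```

Steady at about 21 N with the key bottomed out, so I'm handing in.

```bash
python3 -c "
from bench import manip
print(manip.finish_job())"
```

```text
the job is handed in; nothing more can be done
None
```

I pressed the bar key and then the square key fully down, and handed the job in at about 6.6 s with the fingers holding the mushroom key down at a steady 21 N or so; the pin key and bystanders were not touched, and no verdict came back.

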